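# Wedge the drying cradle off its rests and hold it

## Task

Take the long dark metal wedge by its grip block and push its nose along the counter, in from the open front of the drying stand and under the middle of the cradle's lift bar, until the bar has just lifted off its two rests by a few millimetres (about 4 mm, never as much as 10). The program finishes while holding: keep the wedge gripped in place, flat on the counter and carrying the bar, so that a colleague can set the stop screws. Do not touch the wet orange roller or shake it out of its notches, do not lift the cradle any other way, and leave the other things on the counter where they lie.

Things in the scene. Friction and masses are not known exactly. Their poses are not given: they have to be found in the camera images.
- stand: Fixed grey steel drying stand, 196 mm wide. Origin on the counter below the middle of the lift bar; +x points into the stand from its open front (the way the wedge is pushed), z up. Two rests, 22 x 22 x 12 mm high, at x 0, y +-87 mm; low runners lead back from them to the hinge at x 170, z 22 mm. Between them (y -76 to +76 mm) the counter is bare back to x 170 mm.
- cradle: Dark steel frame hinged at the stand's back (axis along y). Origin: middle of the underside of its lift bar, a round bar 10 mm thick, 174 mm long, across the open front; at rest 12 mm above the counter, so lift = its z minus 12 mm. Swings up freely, falls by its weight. Side arms at y +-87 mm, 12 to 26 mm up, carry two V notches 75 mm behind the bar. Lifting takes 4 to 8 N.
- notches (a point): Point on the cradle midway between its two V notches, where the roller's centre belongs (55 mm above the counter at rest).
- roller: Freshly painted orange conveyor roller, 50 mm diameter, 150 mm long, 0.4 to 0.85 kg, lying across the cradle, held only by its 12 mm steel axle ends in the V notches. Origin at its centre, y along its axle; its top is 80 mm above the counter.
- wedge: Long dark alloy wedge, 134 mm, 0.22 kg, loose. Origin on the underside below the middle of the grip block; x to the nose, z up. Block: x -17 to 17 mm, 22 wide (24 at the top 4 mm), 50 high. Ramp: x 17 to 117 mm, 32 wide, from 24 mm high down to 4 at the nose. Pushed straight in, it meets the bar when the nose is 40 mm past the bar's middle and lifts 1 mm per 5 mm further.
- wedge_nose (a point): Middle of the lower edge of the wedge's nose, on the underside, 117 mm ahead of the middle of the grip block.
- chock: Bystander: short, steep dark alloy wheel chock without grip block, 50 mm long, 34 mm wide, 34 mm high. Not the wedge to use. Origin at the centre of its underside.
- cap: Bystander: black plastic masking cap, 54 mm diameter, 24 mm high. Origin at the centre of its underside.
- axle: Bystander: hexagonal steel roller axle, 204 mm long, 11 mm across flats, lying along its x. Origin at the middle of its underside.
- ring: Bystander: beige ceramic bearing ring, 42 mm outside diameter, 12 mm high, near the stand's front. Origin at the centre of its underside.
- wingnut: Bystander: brass wing nut, 40 mm over its wings, 20 mm high, near the stand's front. Origin at the centre of its underside.
- cup: Bystander: open steel cup, 60 mm diameter, 50 mm high. Origin at the centre of its underside.
Things that resemble listed ones, but are neither listed nor needed, are in the scene too. Several things look just like the wedge: the one meant starts farthest to the robot's left.

How it is judged:
By the outcome, as a careful person would: the job done as asked, in the order asked, and still so for the second after the job is handed in, while the arm keeps its last pose, push and grip.
It also fails if it takes over 40 s, if anything falls off the work surface, if the arm or the gripper's body presses on something with over 40 N, if the wrist force passes 120 N, or if a joint passes its speed limit or range.

## Robot

A 6-joint arm with a two-finger parallel gripper is mounted at the origin on the work surface. World frame = base frame: x ahead of the robot, y to its left, z up, the work surface at z = 0. Lengths are in m, angles in rad, forces in N, time in s.
With the tool pointing down it reaches from about 0.25 to 0.725 m from the base axis. Payload 4 kg.
Tool frame: the origin (TCP) lies midway between the tips of the shut fingers; the grasp point (between the pads) lies 19 mm behind it; z points along the fingers, y is the line along which they close (so a half turn about z gives the same grasp; the last joint's range is limited). The gripper opens to 85 mm and grips with 20 to 120 N. Pads are 22 mm wide; open, the fingers measure 114 mm over their backs; the gripper's body (76 mm by 85 mm) begins 54 mm behind the grasp point. The pads swing forward as they close: fully open they stand 13 mm farther back than shut.
Start: joints at [1.26, 0.241, 0.005, 1.335, 0, 1.571], TCP at [0.153, 0.476, 0.231] pointing down, gripper open.
Joint ranges: [-2.72, 2.72], [-1.05, 1.87], [-1.09, 1.28], [-1.99, 2.15], [-1.42, 1.44], [-3.14, 3.14]. Speed limits (rad/s): [2.79, 2.79, 3.14, 3.14, 3.14, 3.14].

## Interface

Orientations are given as a unit quaternion [x, y, z, w].
In Python, from workcell import get_obs, camera, job_done, silhouettes gives the robot as it stands. The module is installed in compiled form; this text tells all that it offers.
- The arm moves only by the tool drive_tool, never from a script. Its argument "increments" is a list of rows, each a list of 3 entries, a list of its own where there are three numbers: the shift along the world's x, y, z in mm, then the turn, a rotation vector about the world's x, y, z in degrees, then the opening, from 0 (shut) to 1 (fully open). A call has 1 to 8 rows; each row shifts and turns the commanded pose from where the row before left it; what a row does not reach is not made up. A row lasts 1/12 s, in which the tool goes at most 41.7 mm and 7.16 degrees, less where a joint would pass 70% of its speed; a pose out of reach is approached as far as the arm can. A call is refused whole if a number of a shift passes 41.7 or a number of a turn 7.16, either way. A call with a gripper value outside its range is refused whole. The fingers move at their own pace and stop on an object; the grip force is fixed at half the most. Time passes only in rows, so rows that do not move let the fingers close. It gives the time, the measured TCP pose, the force, the opening and the grip force at its end, in the units of the state.
- get_obs(): the state, without advancing time (a new reading comes with each control period).
- camera(name): name is "side" or "top"; returns a dict with "image" (384x512x3 uint8, red, green, blue), "K" (3x3 intrinsics, pixels), "view" (4x4, takes a point from world to camera coordinates). Camera axes: x right, y down, z forward; pixel columns grow to the right and rows downward; lengths in m; the calibration is good to about 2 mm. A picture is of the moment at which its call begins. There is no depth.
- job_done(): hands the job in; it is judged then, once.
Trained networks look in a picture, given as the dict that the camera call returned (one of the last four; its "shot" number tells which), for a name from the list of things; names that differ only in an ending like _2 or _b are one class to them, and where a whole thing is asked for, a point or a joint stands for the part that bears it (a point fixed in the world has none). Each returns a list of dicts, best first, with "conf" (0 to 1); they miss things now and then, are a little off and sometimes report something else, mostly with a low value. They report only what shows in the picture. A call takes as long as a camera call. They do not tell look-alikes from the thing itself.
- silhouettes(query, picture): "region" (384x512 bool, what is visible of it) and "bbox" ([left, top, right, bottom] in pixels, round what is visible of it).
The state is a dict: "clock": time; "joint_pos": joint angles; "joint_vel": joint speeds; "tau": joint torques, N m; "eef_pos": TCP position; "tool_rot": TCP orientation; "ft_force": force on the tool from outside, world axes, zero at the start; "ft_torque": the same for the moment, N m; "grip_width": finger opening in m; "grasp_force": force on a finger pad.
Only numpy, scipy, OpenCV 4.12 (cv2) and the standard library are available. Lean on these libraries where they do the work, as an engineer would, in place of code of your own. Each camera call takes 0.05 s, during which the arm holds its last target. There are 200 camera calls.

## Working session

There is one attempt and no reset: what is moved stays moved. The work goes in short steps, Python scripts to look and compute and a tool call to move; the robot and the scene stay as the last step left them, time stands still between calls to the robot, and variables do not carry over. Pictures are saved under pics/ and viewed, at most 10 in all, crops included, and the job is handed in when it is done.

Besides the shell and the picture viewer there is one more tool, called as name(argument=value, ...) on one line, values as JSON. drive_tool: Moves the arm, as the interface text tells. Its arguments: {"type":"object","properties":{"increments":{"type":"array"}},"required":["increments"]}

```bash
mkdir -p pics; cat > h.py <<'E'
import numpy as np, cv2
from workcell import *
def bp(c,u,v,z):
    K=np.array(c["K"]);V=np.array(c["view"]);R=V[:3,:3];t=V[:3,3]
    d=R.T@np.linalg.solve(K,[u,v,1.]);o=-R.T@t
    return o+d*(z-o[2])/d[2]
def pj(c,P):
    K=np.array(c["K"]);V=np.array(c["view"]);p=K@(V[:3,:3]@np.array(P)+V[:3,3]);return p[:2]/p[2]
E
python3 - <<'E'
from h import *
o=get_obs();print(o["clock"],o["eef_pos"],o["tool_rot"],o["grip_width"],o["ft_force"])
for n in("top","side"):
    c=camera(n);cv2.imwrite(f"pics/{n}1.png",cv2.resize(c["image"][:,:,::-1],(800,600),interpolation=cv2.INTER_CUBIC))
    V=np.array(c["view"]);print(n,-V[:3,:3].T@V[:3,3],V[:3,:3].round(2).tolist())
    for q in("wedge","stand","cradle","roller","chock","cap","axle","ring","wingnut","cup"):
        for d in silhouettes(q,c):
            b=d["bbox"];m=d["region"];ys,xs=np.nonzero(m)
            print(q,round(d["conf"],2),[int(x) for x in b],bp(c,xs.mean(),ys.mean(),0.0).round(3)[:2] if len(xs) else None)
E
```

```text
0.0 [0.15271106 0.47544591 0.23040697] [ 1.54765445e-01  9.87950679e-01 -1.04108427e-03 -1.68914901e-04] 0.08569436473861294 [-0.53375408  0.07494078  0.95333547]
top [ 3.49275011e-01 -7.71652349e-04  1.16426533e+00] [[-0.0, -1.0, 0.01], [-0.99, -0.0, -0.12], [0.12, -0.01, -0.99]]
wedge 0.94 [296, 180, 316, 239] [ 0.431 -0.134]
wedge 0.91 [319, 266, 370, 291] [ 0.26  -0.231]
wedge 0.9 [133, 176, 169, 227] [0.44  0.256]
wedge 0.88 [207, 207, 229, 265] [0.358 0.085]
stand 0.61 [189, 49, 284, 142] [0.748 0.041]
cradle 0.88 [194, 56, 282, 135] [0.722 0.034]
cradle 0.74 [347, 207, 376, 225] [ 0.414 -0.278]
cradle 0.56 [187, 47, 285, 143] [0.75  0.045]
roller 0.89 [198, 79, 274, 112] [0.728 0.037]
roller 0.71 [132, 178, 167, 231] [0.44  0.256]
chock 0.56 [347, 206, 371, 226] [ 0.414 -0.278]
cap 0.79 [138, 135, 159, 160] [0.591 0.268]
axle 0.85 [386, 92, 394, 168] [ 0.631 -0.361]
axle 0.59 [345, 207, 371, 229] [ 0.414 -0.278]
ring 0.66 [279, 137, 299, 154] [ 0.592 -0.092]
cup 0.82 [91, 106, 117, 138] [0.658 0.382]
cup 0.35 [348, 209, 376, 227] [ 0.413 -0.278]
cup 0.21 [131, 176, 169, 230] [
[... 262 characters left out ...]
wedge 0.58 [143, 262, 167, 334] [ 0.261 -0.221]
stand 0.63 [298, 163, 408, 238] [0.749 0.024]
cradle 0.96 [300, 170, 394, 233] [0.731 0.013]
cradle 0.75 [294, 237, 315, 246] [ 0.595 -0.092]
cradle 0.7 [322, 163, 371, 219] [0.741 0.085]
cradle 0.3 [292, 117, 312, 138] [0.664 0.409]
roller 0.94 [322, 164, 371, 217] [0.74  0.089]
chock 0.83 [216, 303, 240, 330] [ 0.417 -0.276]
cap 0.5 [282, 147, 297, 163] [0.597 0.274]
axle 0.93 [289, 347, 406, 362] [ 0.634 -0.36 ]
ring 0.7 [293, 233, 315, 247] [ 0.595 -0.089]
wingnut 0.49 [295, 165, 407, 240] [0.75  0.023]
wingnut 0.45 [216, 140, 259, 165] [0.433 0.279]
wingnut 0.36 [278, 186, 289, 197] [0.571 0.099]
cup 0.73 [291, 117, 311, 139] [0.664 0.41 ]
```

View pics/top1.png

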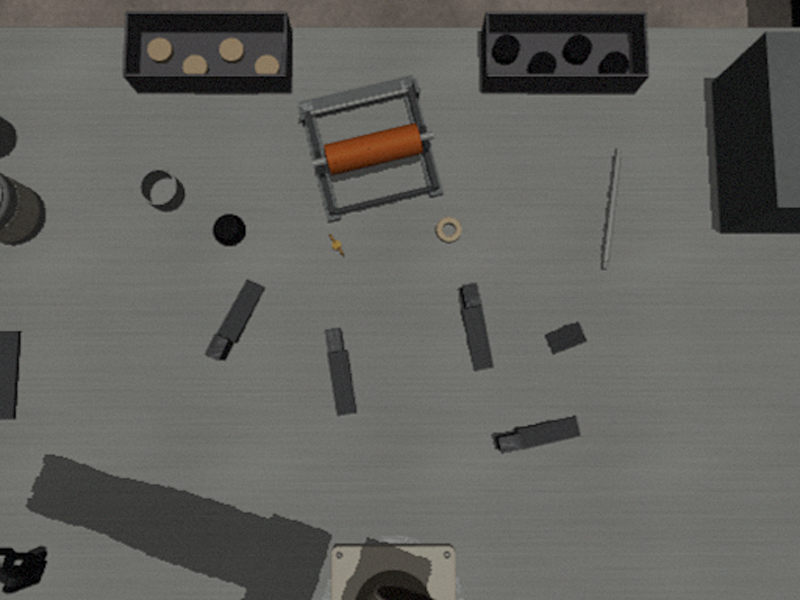

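View pics/side1.png

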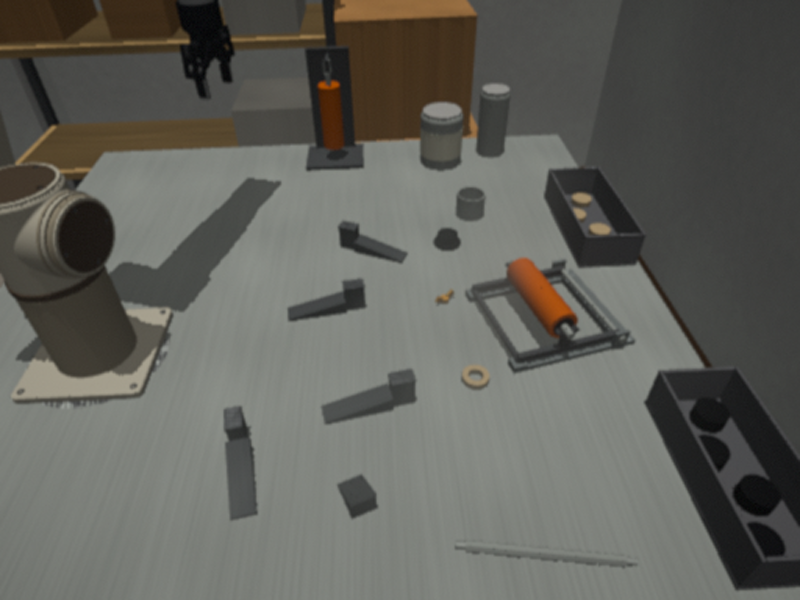

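Top view: the leftmost wedge has its block at (220,347) and its nose at (257,285). The stand's bar runs (333,215)–(438,190), with the wingnut at (336,244) and the ring at (448,230) in front of it. Next I fit models to both views.

```bash
cat >> h.py <<'E'
from scipy.optimize import minimize
def box(x0,x1,y,z0,z1): return np.array([[x,s*y,z] for x in(x0,x1) for s in(-1,1) for z in(z0,z1)])
WEDGE=[box(-.017,.017,.011,0,.05),np.array([[.017,s*.016,z] for s in(-1,1) for z in(0,.024)]+[[.117,s*.016,z] for s in(-1,1) for z in(0,.004)])]
a=np.linspace(0,2*np.pi,24)
ROLL=[np.array([[.075+.025*np.cos(t),s*.075,.055+.025*np.sin(t)] for s in(-1,1) for t in a])]
def place(p,M,z=0):
    c,s=np.cos(p[2]),np.sin(p[2]);R=np.array([[c,-s,0],[s,c,0],[0,0,1]])
    return [m@R.T+[p[0],p[1],z] for m in M]
S=4
def render(c,parts):
    im=np.zeros((384*S,512*S),np.uint8)
    for m in parts:
        q=np.array([pj(c,P) for P in m])
        cv2.fillConvexPoly(im,cv2.convexHull(((q+.5)*S*16).round().astype(np.int32)),255,shift=4)
    return cv2.resize(im,(512,384),interpolation=cv2.INTER_AREA)/255.
def fit(obs,M,p0,z=0):
    def f(p):
        e=0
        for c,m in obs:
            r=render(c,place(p,M,z));m=m.astype(float);e+=1-np.minimum(r,m).sum()/np.maximum(r,m).sum()
        return e
    p0=np.array(p0,float);sim=np.vstack([p0]+[p0+d for d in np.diag([.01,.01,.1])])
    r=minimize(f,p0,method="Nelder-Mead",options=dict(initial_simplex=sim,xatol=1e-4,fatol=1e-4));return r.x,r.fun
def near(c,q,xy,tol=.07):
    for d in silhouettes(q,c):
        ys,xs=np.nonzero(d["region"])
        if len(xs) and np.hypot(*(bp(c,xs.mean(),ys.mean(),.02)[:2]-xy))<tol: return d["region"]
E
python3 - <<'E'
from h import *
T,Sd=camera("top"),camera("side")
for q,M,xy,p0 in(("wedge",WEDGE,(.44,.256),(.40,.275,-.5)),("roller",ROLL,(.73,.045),(.65,.03,.22))):
    o=[(c,near(c,q,xy)) for c in(T,Sd)]
    print(q,[m is not None and int(m.sum()) for c,m in o])
    for oo in (o,o[:1],o[1:]): print(fit(oo,M,p0))
    if q=="roller": p=fit(o,M,p0)[0]
    else: w=fit(o,M,p0)[0]
ims=[]
for c,(x,y,ww,hh) in((T,(110,30,200,220)),(Sd,(200,120,220,130))):
    k=4 if c is T else 3.6
    im=cv2.resize(c["image"][:,:,::-1],None,fx=4,fy=4,interpolation=cv2.INTER_CUBIC).copy()
    L=lambda A,B,p,col:cv2.line(im,*[tuple(int(v) for v in (pj(c,place(p,[np.array([X])])[0][0])+.5)*4) for X in(A,B)],col,1)
    L([0,-.087,.017],[0,.087,.017],p,(0,255,0));L([0,-.087,.026],[.17,-.087,.026],p,(0,255,0));L([0,.087,.026],[.17,.087,.026],p,(0,255,0));L([-.15,0,0],[0,0,0],p,(255,255,0))
    L([-.017,0,.05],[.017,0,.05],w,(0,0,255));L([.017,0,.024],[.117,0,.004],w,(0,0,255))
    im=im[y*4:(y+hh)*4,x*4:(x+ww)*4];ims.append(cv2.resize(im,(400,int(400*hh/ww))))
h=max(i.shape[0] for i in ims);cv2.imwrite("pics/fit.png",np.hstack([np.pad(i,((0,h-i.shape[0]),(0,0),(0,0))) for i in ims]))
E
```

```text
wedge [800, 538]
(array([ 0.40097835,  0.27278701, -0.46672649]), np.float64(0.1360397725278364))
(array([ 0.39943581,  0.27329391, -0.46331432]), np.float64(0.06210232468595067))
(array([ 0.40161972,  0.27210621, -0.47130624]), np.float64(0.06360414185937979))
roller [False, 1152]Traceback (most recent call last):
  File "<stdin>", line 6, in <module>
  File "h.py", line 31, in fit
    r=minimize(f,p0,method="Nelder-Mead",options=dict(initial_simplex=sim,xatol=1e-4,fatol=1e-4));return r.x,r.fun
    res = _minimize_neldermead(fun, x0, args, callback, bounds=bounds,
                               **options)
    fsim[k] = func(sim[k])
              ~~~~^^^^^^^^
    fx = function(np.copy(x), *(wrapper_args + args))
  File "h.py", line 28, in f
    r=render(c,place(p,M,z));m=m.astype(float);e+=1-np.minimum(r,m).sum()/np.maximum(r,m).sum()
                               ^^^^^^^^
AttributeError: 'NoneType' object has no attribute 'astype'
```

```bash
cat >> h.py <<'E'
def orange(c,xy):
    i=c["image"].astype(int);m=((i[...,0]>1.7*i[...,2])&(i[...,0]-i[...,2]>30)).astype(np.uint8)
    n,l,st,ce=cv2.connectedComponentsWithStats(m);u=pj(c,[*xy,.055])
    k=min((k for k in range(1,n) if st[k,4]>300),key=lambda k:np.hypot(*(ce[k]-u)));return l==k
def overlay(name,p,w,T,Sd,cr=((110,30,200,220),(200,120,220,130))):
    ims=[]
    for c,(x,y,ww,hh) in zip((T,Sd),cr):
        im=cv2.resize(c["image"][:,:,::-1],None,fx=4,fy=4,interpolation=cv2.INTER_CUBIC).copy()
        L=lambda A,B,p,col:cv2.line(im,*[tuple(int(v) for v in (pj(c,place(p,[np.array([X])])[0][0])+.5)*4) for X in(A,B)],col,1)
        L([0,-.087,.017],[0,.087,.017],p,(0,255,0));L([0,-.087,.026],[.17,-.087,.026],p,(0,255,0));L([0,.087,.026],[.17,.087,.026],p,(0,255,0));L([-.15,0,0],[0,0,0],p,(255,255,0))
        L([-.017,0,.05],[.017,0,.05],w,(0,0,255));L([.017,0,.024],[.117,0,.004],w,(0,0,255))
        im=im[y*4:(y+hh)*4,x*4:(x+ww)*4];ims.append(cv2.resize(im,(400,int(400*hh/ww))))
    h=max(i.shape[0] for i in ims);cv2.imwrite(name,np.hstack([np.pad(i,((0,h-i.shape[0]),(0,0),(0,0))) for i in ims]))
E
python3 - <<'E'
from h import *
T,Sd=camera("top"),camera("side")
o=[(c,orange(c,(.73,.045))) for c in(T,Sd)];print([int(m.sum()) for c,m in o])
for oo in (o,o[:1],o[1:]): print(fit(oo,ROLL,(.65,.03,.22)))
p=fit(o,ROLL,(.65,.03,.22))[0]
for q in("ring","wingnut"):
  for c in(T,Sd):
    for d in silhouettes(q,c):
        ys,xs=np.nonzero(d["region"]);P=bp(c,xs.mean(),ys.mean(),.006)[:2]
        print(q,d["conf"],P.round(3),"in stand frame",(np.array([[np.cos(p[2]),np.sin(p[2])],[-np.sin(p[2]),np.cos(p[2])]])@(P-p[:2])).round(3))
overlay("pics/fit.png",p,[.401,.2728,-.467],T,Sd)
E
```

```text
[1213, 940]
(array([0.64092033, 0.01339138, 0.24098918]), np.float64(0.27433893252317487))
(array([0.63972142, 0.01253269, 0.24791836]), np.float64(0.05362824465928773))
(array([0.64251583, 0.01854996, 0.21257162]), np.float64(0.17518510456723713))
ring 0.65 [ 0.591 -0.091] in stand frame [-0.074 -0.089]
ring 0.74 [ 0.594 -0.094] in stand frame [-0.071 -0.093]
wingnut 0.48 [0.567 0.088] in stand frame [-0.053  0.09 ]
```

View pics/fit.png

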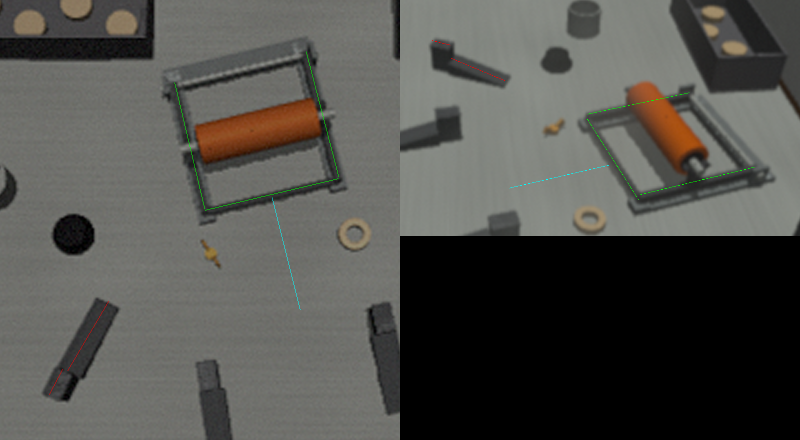

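```bash
cat >> h.py <<'E'
from scipy.ndimage import map_coordinates
def barfit(c,p,z=.017):
    # dark bar sought along stand x; returns offset line (dx at y=0, slope) 
    g=cv2.cvtColor(c["image"],cv2.COLOR_RGB2GRAY).astype(float);out=[];xs=np.arange(-.018,.0181,.0005)
    for y in np.linspace(-.068,.068,35):
        q=np.array([pj(c,P) for P in place(p,[np.array([[x,y,z] for x in xs])])[0]])
        v=map_coordinates(g,[q[:,1],q[:,0]],order=1);w=np.clip(np.percentile(v,70)-v,0,None);w[w<.5*w.max()]=0
        out.append((y,(w*xs).sum()/w.sum()))
    out=np.array(out);A=np.polyfit(out[:,0],out[:,1],1);r=out[:,1]-np.polyval(A,out[:,0]);k=abs(r)<=np.percentile(abs(r),75)
    return np.polyfit(out[k,0],out[k,1],1),r[k].std()
E
python3 - <<'E'
from h import *
T,Sd=camera("top"),camera("side")
s=near(Sd,"roller",(.73,.085),.08)
o=[(T,orange(T,(.73,.045))),(Sd,s)];print([int(m.sum()) for c,m in o])
for oo in (o,o[:1],o[1:]): print(fit(oo,ROLL,(.65,.03,.22)))
p=[.640,.0125,.245]
for c in(T,Sd): print(barfit(c,p))
E
```

```text
[1217, 1147]
(array([0.64071727, 0.01210683, 0.25230276]), np.float64(0.14864435856246838))
(array([0.63964457, 0.01303069, 0.24185838]), np.float64(0.04950044575609458))
(array([0.64209524, 0.0101193 , 0.24811041]), np.float64(0.08012895815386223))
(array([-0.00090214, -0.00229882]), np.float64(0.00026716177149957627))
(array([-0.00333391, -0.00124707]), np.float64(0.000289902841357836))
```

drive_tool(increments=[[[16,-13,0],[0,0,-2],1],[[16,-13,0],[0,0,-2],1],[[16,-13,0],[0,0,-2],1],[[16,-13,0],[0,0,-2],1],[[16,-13,0],[0,0,-1],1],[[16,-13,0],[0,0,0],1],[[16,-13,0],[0,0,0],1],[[16,-13,0],[0,0,0],1]])

```text
clock: 2.52
eef_pos: [0.2816, 0.3714, 0.2314]
tool_rot: [0.232, 0.973, 0.0, 0.0]
ft_force: [0.2, -0.2, -0.5]
grip_width: 0.0852
grasp_force: 0.0
```

drive_tool(increments=[[[16,-13,0],[0,0,0],1],[[16,-13,-10],[0,0,0],1],[[16,-13,-15],[0,0,0],1],[[16,-13,-20],[0,0,0],1],[[16,-13,-20],[0,0,0],1],[[16,-13,-20],[0,0,0],1],[[16,-13,-20],[0,0,0],1],[[8,-8,-10],[0,0,0],1]])

```text
clock: 3.18
eef_pos: [0.4013, 0.2712, 0.1141]
tool_rot: [0.233, 0.973, -0.001, -0.001]
ft_force: [-0.0, 0.6, -0.6]
grip_width: 0.0855
grasp_force: 0.0
```

```bash
cat > st.py <<'E'
from h import *
from scipy.spatial.transform import Rotation as R
o=get_obs();M=R.from_quat(o["tool_rot"]).as_matrix()
print(round(o["clock"],2),"tcp",o["eef_pos"].round(4),"y-90deg",np.degrees(np.arctan2(M[1,1],M[0,1])).round(2)-90,"z",M[:,2].round(4),"grip",round(o["grip_width"],4),round(o["grasp_force"],1),"F",o["ft_force"].round(2),"q",o["joint_pos"].round(2))
E
python3 st.py
```

```text
3.18 tcp [0.4013 0.2712 0.1141] y-90deg -26.9 z [-0.002  -0.0019 -1.    ] grip 0.0855 0.0 F [-0.03  0.64 -0.58] q [ 0.59  0.3  -0.24  1.04 -0.    1.06]
```

drive_tool(increments=[[[0,1,-20],[0,0,0],1],[[0,0.5,-20],[0,0,0],1],[[0,0,-20],[0,0,0],1],[[0,0,-20],[0,0,0],1],[[0,0,-12],[0,0,0],1],[[0,0,-10],[0,0,0],1],[[0,0,0],[0,0,0],1],[[0,0,0],[0,0,0],0.6]])

```text
clock: 3.85
eef_pos: [0.4008, 0.2747, 0.0144]
tool_rot: [0.232, 0.973, -0.0, -0.0]
ft_force: [0.0, 0.2, -0.3]
grip_width: 0.0758
grasp_force: 0.0
```

drive_tool(increments=[[[0,0,0],[0,0,0],0.45],[[0,0,0],[0,0,0],0.35],[[0,0,0],[0,0,0],0.25],[[0,0,0],[0,0,0],0.1],[[0,0,0],[0,0,0],0],[[0,0,0],[0,0,0],0],[[0,0,0],[0,0,0],0],[[0,0,0],[0,0,0],0]])

```text
clock: 4.52
eef_pos: [0.4014, 0.2749, 0.0151]
tool_rot: [0.232, 0.973, 0.001, 0.0]
ft_force: [-1.4, -0.4, 5.6]
grip_width: 0.0215
grasp_force: 59.6
```

```bash
python3 st.py; python3 - <<'E'
from h import *
T,Sd=camera("top"),camera("side")
m=near(Sd,"wedge",(.44,.26));print(m is not None and m.sum())
overlay("pics/grasp.png",[.6385,.012,.245],[.401,.2728,-.467],T,Sd,((110,120,120,120),(190,100,120,100)))
E
```

```text
4.52 tcp [0.4014 0.2749 0.0151] y-90deg -26.810000000000002 z [ 1.2e-03  8.0e-04 -1.0e+00] grip 0.0215 59.6 F [-1.42 -0.38  5.65] q [ 0.6   0.42 -0.36  0.79  0.    1.07]
455
```

View pics/grasp.png

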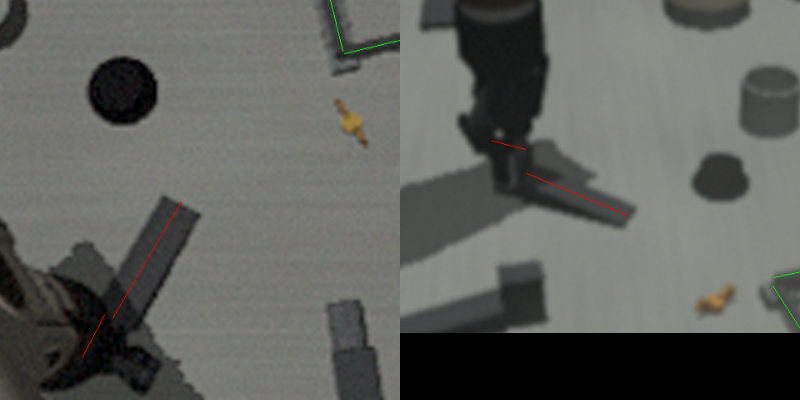

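drive_tool(increments=[[[0,0,5],[0,0,0],0],[[0,0,10],[0,0,0],0],[[0,0,20],[0,0,0],0],[[0,0,20],[0,0,0],0],[[0,0,20],[0,0,0],0],[[4,-10,0],[0,0,2],0],[[6,-20,0],[0,0,3],0],[[7,-20,0],[0,0,3],0]])

```text
clock: 5.33
eef_pos: [0.4179, 0.2245, 0.0903]
tool_rot: [0.161, 0.987, 0.0, 0.0]
ft_force: [-0.4, -0.1, -2.0]
grip_width: 0.0214
grasp_force: 58.9
```

drive_tool(increments=[[[7,-20,0],[0,0,3],0],[[7,-20,0],[0,0,3],0],[[7,-20,0],[0,0,3],0],[[7,-20,0],[0,0,3],0],[[7,-20,0],[0,0,3],0],[[7,-20,0],[0,0,3],0],[[7,-20,0],[0,0,3],0],[[7,-20,0],[0,0,3],0]])

```text
clock: 6.0
eef_pos: [0.4738, 0.0635, 0.0896]
tool_rot: [-0.047, 0.999, -0.0, -0.0]
ft_force: [0.6, -0.1, -2.1]
grip_width: 0.0213
grasp_force: 58.9
```

drive_tool(increments=[[[7,-20,0],[0,0,3],0],[[7,-20,0],[0,0,3],0],[[7,-20,0],[0,0,2],0],[[6,-18,0],[0,0,1],0],[[3,-10,0],[0,0,0],0],[[0,0,0],[0,0,0],0],[[0,0,0],[0,0,0],0]])

```text
clock: 6.58
eef_pos: [0.5035, -0.0234, 0.0893]
tool_rot: [-0.123, 0.992, 0.0, -0.0]
ft_force: [0.1, 0.1, -1.9]
grip_width: 0.0212
grasp_force: 58.9
```

```bash
python3 st.py; cat > look.py <<'E'
import sys
from h import *
T,Sd=camera("top"),camera("side")
o=get_obs();e=o["eef_pos"];z=float(sys.argv[2]) ;yaw=float(sys.argv[3])
overlay(sys.argv[1],[.6385,.012,.245],[e[0],e[1],yaw],T,Sd,((180,40,120,150),(220,120,190,140)))
xy=e[:2]+.05*np.array([np.cos(yaw),np.sin(yaw)])
m=near(Sd,"wedge",xy,.1)
if m is not None:
    # only the ramp is free of the fingers
    print("side ramp",m.sum(),fit([(Sd,m&(render(Sd,place([*e[:2],yaw],[box(.02,.135,.035,-.02,.04)],z))>.5))],WEDGE[1:],[*e[:2],yaw],z))
m=near(T,"wedge",xy,.1)
if m is not None: print("top",m.sum(),fit([(T,m&(render(T,place([*e[:2],yaw],[box(.02,.135,.035,-.02,.04)],z))>.5))],WEDGE[1:],[*e[:2],yaw],z))
E
python3 look.py pics/carry.png .075 .245
```

```text
6.58 tcp [ 0.5035 -0.0234  0.0893] y-90deg 14.11 z [-8.e-04  7.e-04 -1.e+00] grip 0.0212 58.9 F [ 0.06  0.11 -1.91] q [-0.05  0.36 -0.22  0.99  0.   -0.29]
side ramp 595 (array([ 0.50448529, -0.0257794 ,  0.24852001]), np.float64(0.12597343734977806))
```

View pics/carry.png

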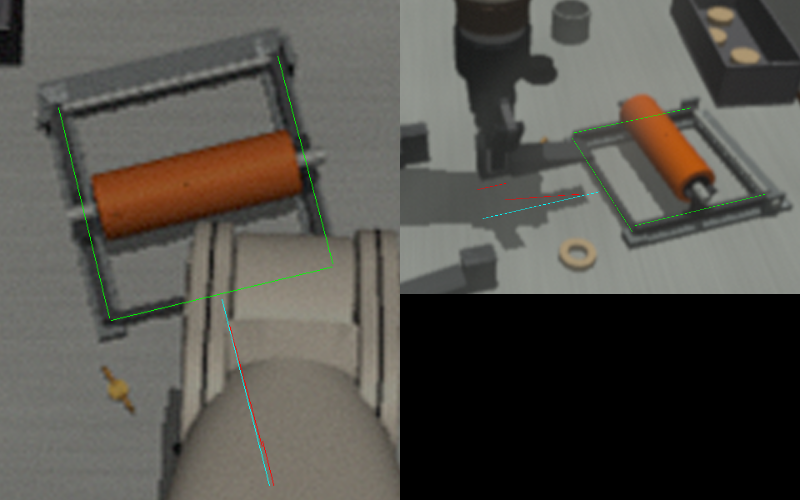

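drive_tool(increments=[[[0,1,-15],[0,0,0],0],[[0,0.5,-20],[0,0,0],0],[[0,0,-15],[0,0,0],0],[[0,0,-10],[0,0,0],0],[[0,0,-6],[0,0,0],0],[[0,0,-4],[0,0,0],0],[[0,0,-2],[0,0,0],0],[[0,0,0],[0,0,0],0]])

```text
clock: 7.45
eef_pos: [0.5042, -0.0218, 0.0174]
tool_rot: [-0.124, 0.992, -0.0, 0.0]
ft_force: [0.3, -0.5, -1.7]
grip_width: 0.0213
grasp_force: 59.0
```

drive_tool(increments=[[[0,0,-1],[0,0,0],0],[[0,0,-1],[0,0,0],0],[[0,0,0],[0,0,0],0]])

```text
clock: 7.7
eef_pos: [0.5043, -0.022, 0.0157]
tool_rot: [-0.123, 0.992, -0.0, 0.0]
ft_force: [0.3, 0.5, -2.6]
grip_width: 0.0212
grasp_force: 59.0
```

```bash
python3 st.py; python3 look.py pics/down.png 0 .245
```

```text
7.7 tcp [ 0.5043 -0.022   0.0157] y-90deg 14.189999999999998 z [ 9.e-04 -0.e+00 -1.e+00] grip 0.0212 59.0 F [ 0.32  0.45 -2.62] q [-0.04  0.45 -0.31  0.81  0.   -0.29]
side ramp 503 (array([ 0.50461587, -0.02569831,  0.27211228]), np.float64(0.1545965075390071))
```

drive_tool(increments=[[[0,0,-1],[0,0,0],0],[[0,0,0],[0,0,0],0]])

```text
clock: 8.07
eef_pos: [0.5042, -0.022, 0.0151]
tool_rot: [-0.123, 0.992, -0.0, 0.0]
ft_force: [-0.9, 0.8, 4.3]
grip_width: 0.0212
grasp_force: 59.8
```

drive_tool(increments=[[[0,0,-1],[0,0,0],0],[[0,0,0],[0,0,0],0]])

```text
clock: 8.23
eef_pos: [0.5042, -0.022, 0.0151]
tool_rot: [-0.123, 0.992, -0.0, 0.001]
ft_force: [-4.8, -0.6, 11.9]
grip_width: 0.0214
grasp_force: 61.0
```

drive_tool(increments=[[[0,0,-1],[0,0,0],0],[[0,0,0],[0,0,0],0]])

```text
clock: 8.4
eef_pos: [0.5042, -0.022, 0.0151]
tool_rot: [-0.123, 0.992, -0.0, 0.001]
ft_force: [-6.8, 0.0, 20.4]
grip_width: 0.0212
grasp_force: 62.1
```

drive_tool(increments=[[[0,0,1.5],[0,0,0],0],[[9.7,2.43,0],[0,0,0],0],[[9.7,2.43,0],[0,0,0],0],[[9.7,2.43,0],[0,0,0],0],[[9.7,2.43,0],[0,0,0],0],[[9.7,2.43,0],[0,0,0],0],[[4.85,1.2,0],[0,0,0],0],[[0,0,0],[0,0,0],0]])

```text
clock: 9.07
eef_pos: [0.5583, -0.0087, 0.0151]
tool_rot: [-0.124, 0.992, -0.0, 0.001]
ft_force: [-2.1, -0.0, 6.8]
grip_width: 0.0212
grasp_force: 60.4
```

```bash
cat >> st.py <<'E'
d=o["eef_pos"][:2]-[.6385,.012];print("block in stand",np.dot(d,[.9701,.2426]).round(4),np.dot(d,[-.2426,.9701]).round(4),"F along",np.dot(o["ft_force"][:2],[.9701,.2426]).round(2))
E
python3 st.py; python3 look.py pics/front.png 0 .245
```

```text
9.07 tcp [ 0.5583 -0.0087  0.0151] y-90deg 14.189999999999998 z [ 1.4e-03 -4.0e-04 -1.0e+00] grip 0.0212 60.4 F [-2.14 -0.03  6.81] q [-0.02  0.54 -0.16  0.87 -0.   -0.26]
block in stand -0.0829 -0.0006 F along -2.08
side ramp 458 (array([ 0.5583071 , -0.01318657,  0.28756748]), np.float64(0.3125323991894311))
```

View pics/front.png

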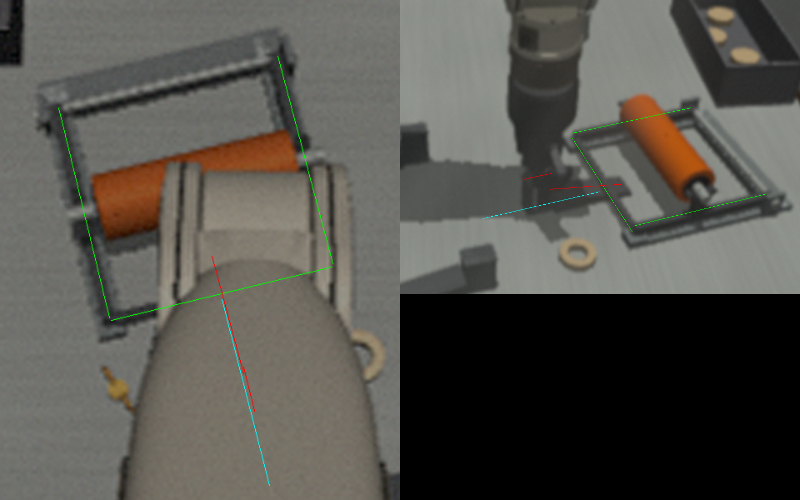

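```bash
python3 -c "
from h import *
Sd=camera('side');np.save('ref.npy',Sd['image'])"
```

drive_tool(increments=[[[1.94,0.49,0],[0,0,0],0],[[0,0,0],[0,0,0],0]])

```text
clock: 9.48
eef_pos: [0.5585, -0.0086, 0.0151]
tool_rot: [-0.123, 0.992, -0.0, -0.001]
ft_force: [-6.5, -2.0, 10.7]
grip_width: 0.0211
grasp_force: 60.8
```

drive_tool(increments=[[[1.94,0.49,0],[0,0,0],0],[[0,0,0],[0,0,0],0]])

```text
clock: 9.65
eef_pos: [0.5603, -0.0081, 0.0151]
tool_rot: [-0.123, 0.992, -0.0, -0.001]
ft_force: [-6.9, -1.7, 10.8]
grip_width: 0.0212
grasp_force: 60.6
```

drive_tool(increments=[[[1.94,0.49,0],[0,0,0],0],[[0,0,0],[0,0,0],0]])

```text
clock: 9.82
eef_pos: [0.5623, -0.0076, 0.0151]
tool_rot: [-0.123, 0.992, -0.0, -0.001]
ft_force: [-5.7, -1.9, 10.5]
grip_width: 0.0212
grasp_force: 60.6
```

drive_tool(increments=[[[1.94,0.49,0],[0,0,0],0],[[0,0,0],[0,0,0],0]])

```text
clock: 9.98
eef_pos: [0.5642, -0.0071, 0.0151]
tool_rot: [-0.123, 0.992, -0.0, -0.001]
ft_force: [-6.2, -2.1, 10.5]
grip_width: 0.0212
grasp_force: 60.6
```

drive_tool(increments=[[[1.94,0.49,0],[0,0,0],0],[[0,0,0],[0,0,0],0]])

```text
clock: 10.15
eef_pos: [0.566, -0.0067, 0.0151]
tool_rot: [-0.123, 0.992, -0.0, -0.001]
ft_force: [-7.5, -1.9, 11.4]
grip_width: 0.0211
grasp_force: 60.9
```

drive_tool(increments=[[[1.94,0.49,0],[0,0,0],0],[[0,0,0],[0,0,0],0]])

```text
clock: 10.32
eef_pos: [0.5661, -0.0066, 0.0151]
tool_rot: [-0.123, 0.992, -0.001, -0.002]
ft_force: [-10.1, -3.6, 15.1]
grip_width: 0.0213
grasp_force: 61.3
```

```bash
python3 st.py
```

```text
10.32 tcp [ 0.5661 -0.0066  0.0151] y-90deg 14.150000000000006 z [-0.0047 -0.0017 -1.    ] grip 0.0213 61.3 F [-10.13  -3.64  15.14] q [-0.01  0.55 -0.13  0.89 -0.   -0.26]
block in stand -0.0747 -0.0005 F along -10.71
```

drive_tool(increments=[[[1.94,0.49,0],[0,0,0],0],[[0,0,0],[0,0,0],0]])

```text
clock: 10.48
eef_pos: [0.5663, -0.0066, 0.0151]
tool_rot: [-0.123, 0.992, -0.001, -0.004]
ft_force: [-15.4, -4.1, 17.7]
grip_width: 0.0215
grasp_force: 62.0
```

drive_tool(increments=[[[1.94,0.49,0],[0,0,0],0],[[0,0,0],[0,0,0],0]])

```text
clock: 10.65
eef_pos: [0.5663, -0.0066, 0.0151]
tool_rot: [-0.123, 0.992, -0.001, -0.006]
ft_force: [-20.8, -5.9, 22.3]
grip_width: 0.0211
grasp_force: 62.5
```

drive_tool(increments=[[[1.94,0.49,0],[0,0,0],0],[[0,0,0],[0,0,0],0]])

```text
clock: 10.82
eef_pos: [0.5665, -0.0066, 0.015]
tool_rot: [-0.123, 0.992, -0.001, -0.008]
ft_force: [-24.1, -6.5, 26.4]
grip_width: 0.0211
grasp_force: 63.0
```

drive_tool(increments=[[[1.94,0.49,0],[0,0,0],0],[[0,0,0],[0,0,0],0]])

```text
clock: 10.98
eef_pos: [0.5673, -0.0062, 0.015]
tool_rot: [-0.123, 0.992, -0.001, -0.009]
ft_force: [-26.8, -7.3, 27.8]
grip_width: 0.0214
grasp_force: 63.3
```

drive_tool(increments=[[[1.94,0.49,0],[0,0,0],0],[[0,0,0],[0,0,0],0]])

```text
clock: 11.15
eef_pos: [0.5691, -0.0057, 0.015]
tool_rot: [-0.123, 0.992, -0.001, -0.009]
ft_force: [-25.7, -6.9, 28.1]
grip_width: 0.0214
grasp_force: 63.2
```

```bash
python3 st.py; cat > lift.py <<'E'
from h import *
# shift of the cradle in the side view vs reference -> lift, by matching patches of its parts
Sd=camera("side");p=[.6385,.012,.245]
a=cv2.cvtColor(np.load("ref.npy"),cv2.COLOR_RGB2GRAY).astype(np.float32);b=cv2.cvtColor(Sd["image"],cv2.COLOR_RGB2GRAY).astype(np.float32)
for n,X in(("bar right",[0,-.06,.017]),("bar left",[0,.06,.017]),("arm near bar",[.012,-.087,.022]),("axle near end",[.075,-.08,.055]),("roller far end",[.075,.06,.07]),("rest/hinge",[.17,-.087,.02])):
    q=lambda Z:pj(Sd,place(p,[np.array([Z])])[0][0]);u=q(X);k=np.hypot(X[0]-.17,0)/.17
    du=(q([X[0],X[1],X[2]+.001])-u)
    x,y=u.round().astype(int);h=8;t=a[y-h:y+h+1,x-h:x+h+1]
    best=None
    for L in np.arange(-3,12,.25):
        M=np.float32([[1,0,-du[0]*L*-1],[0,1,-du[1]*L*-1]])
        w=cv2.warpAffine(b,M,(512,384),flags=cv2.INTER_CUBIC|cv2.WARP_INVERSE_MAP)[y-h:y+h+1,x-h:x+h+1]
        e=((w-t)**2).mean()
        if best is None or e<best[0]: best=(e,L)
    print(n,u.round(),"z shift mm",best[1],"-> lift",round(best[1]/k,2) if k else None,"rms",round(best[0]**.5,2))
E
python3 lift.py
```

```text
11.15 tcp [ 0.5691 -0.0057  0.015 ] y-90deg 14.079999999999998 z [-0.0169 -0.0045 -0.9998] grip 0.0214 63.2 F [-25.7   -6.9   28.14] q [-0.01  0.57 -0.11  0.92 -0.   -0.25]
block in stand -0.0716 -0.0004 F along -26.6
bar right [325. 222.] z shift mm 0.25 -> lift 0.25 rms 2.61
bar left [305. 192.] z shift mm 1.75 -> lift 1.75 rms 25.62
arm near bar [335. 227.] z shift mm 0.25 -> lift 0.27 rms 1.95
axle near end [360. 210.] z shift mm 0.25 -> lift 0.45 rms 2.17
roller far end [333. 170.] z shift mm 0.25 -> lift 0.45 rms 1.19
rest/hinge [393. 214.] z shift mm 0.0 -> lift None rms 1.08
```

drive_tool(increments=[[[0,0,0.7],[0.12,-0.5,0],0],[[0,0,0.7],[0.12,-0.5,0],0],[[0,0,0],[0,0,0],0]])

```text
clock: 11.45
eef_pos: [0.5701, -0.0055, 0.015]
tool_rot: [-0.122, 0.992, -0.0, 0.001]
ft_force: [-19.1, -6.0, 16.9]
grip_width: 0.0211
grasp_force: 62.0
```

```bash
python3 st.py; python3 lift.py
```

```text
11.45 tcp [ 0.5701 -0.0055  0.015 ] y-90deg 14.069999999999993 z [ 2.6e-03  1.0e-04 -1.0e+00] grip 0.0211 62.0 F [-19.13  -6.03  16.94] q [-0.01  0.55 -0.13  0.89  0.   -0.26]
block in stand -0.0706 -0.0004 F along -20.02
bar right [325. 222.] z shift mm 0.25 -> lift 0.25 rms 1.9
bar left [305. 192.] z shift mm 1.75 -> lift 1.75 rms 23.87
arm near bar [335. 227.] z shift mm 0.25 -> lift 0.27 rms 2.28
axle near end [360. 210.] z shift mm 0.25 -> lift 0.45 rms 2.55
roller far end [333. 170.] z shift mm 0.25 -> lift 0.45 rms 1.16
rest/hinge [393. 214.] z shift mm 0.0 -> lift None rms 1.08
```

drive_tool(increments=[[[1.94,0.49,0.6],[0,0,0],0],[[1.94,0.49,0],[0,0,0],0],[[1.94,0.49,0],[0,0,0],0],[[0,0,0],[0,0,0],0]])

```text
clock: 11.83
eef_pos: [0.5758, -0.0039, 0.015]
tool_rot: [-0.123, 0.992, 0.0, 0.001]
ft_force: [-19.7, -4.6, 15.1]
grip_width: 0.0215
grasp_force: 61.6
```

```bash
python3 st.py; python3 lift.py
```

```text
11.83 tcp [ 0.5758 -0.0039  0.015 ] y-90deg 14.090000000000003 z [ 1.e-03  2.e-04 -1.e+00] grip 0.0215 61.6 F [-19.75  -4.62  15.11] q [-0.01  0.57 -0.11  0.9   0.   -0.25]
block in stand -0.0647 -0.0002 F along -20.28
bar right [325. 222.] z shift mm 0.5 -> lift 0.5 rms 3.38
bar left [305. 192.] z shift mm 2.75 -> lift 2.75 rms 30.94
arm near bar [335. 227.] z shift mm 0.75 -> lift 0.81 rms 3.87
axle near end [360. 210.] z shift mm 1.25 -> lift 2.24 rms 3.31
roller far end [333. 170.] z shift mm 1.25 -> lift 2.24 rms 1.57
rest/hinge [393. 214.] z shift mm 0.0 -> lift None rms 1.08
```

drive_tool(increments=[[[1.94,0.49,0],[0,0,0],0],[[1.94,0.49,0],[0,0,0],0],[[1.94,0.49,0],[0,0,0],0],[[1.94,0.49,0],[0,0,0],0],[[0,0,0],[0,0,0],0]])

```text
clock: 12.3
eef_pos: [0.5837, -0.0018, 0.015]
tool_rot: [-0.123, 0.992, 0.0, 0.001]
ft_force: [-18.6, -4.0, 14.9]
grip_width: 0.0211
grasp_force: 61.6
```

```bash
python3 st.py; python3 lift.py; python3 look.py pics/end.png 0 .245
```

```text
12.3 tcp [ 0.5837 -0.0018  0.015 ] y-90deg 14.099999999999994 z [ 1.3e-03  4.0e-04 -1.0e+00] grip 0.0211 61.6 F [-18.55  -3.95  14.95] q [-0.    0.58 -0.08  0.91  0.   -0.25]
block in stand -0.0565 -0.0001 F along -18.96
bar right [325. 222.] z shift mm 1.25 -> lift 1.25 rms 8.61
bar left [305. 192.] z shift mm 3.75 -> lift 3.75 rms 37.02
arm near bar [335. 227.] z shift mm 1.75 -> lift 1.88 rms 6.3
axle near end [360. 210.] z shift mm 2.75 -> lift 4.92 rms 4.35
roller far end [333. 170.] z shift mm 2.75 -> lift 4.92 rms 1.68
rest/hinge [393. 214.] z shift mm 0.0 -> lift None rms 1.3
side ramp 487 (array([ 0.58622762, -0.00692986,  0.27503895]), np.float64(0.2733765323447406))
```

View pics/end.png

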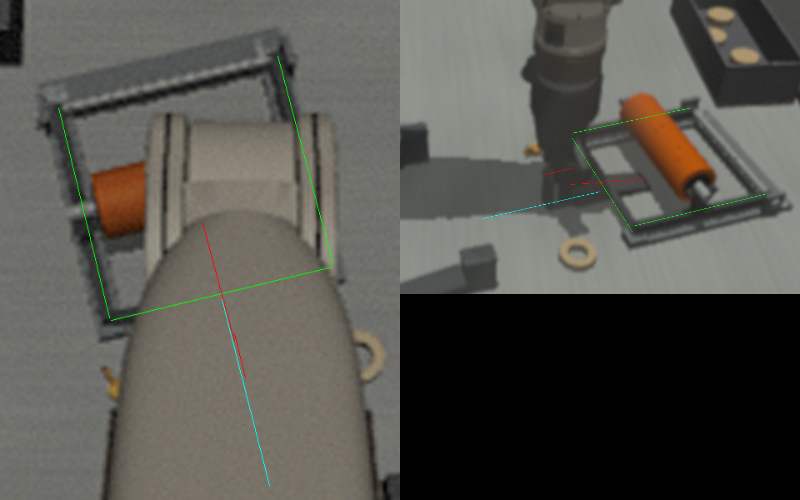

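drive_tool(increments=[[[0,0,0],[0,0,0],0],[[0,0,0],[0,0,0],0],[[0,0,0],[0,0,0],0],[[0,0,0],[0,0,0],0],[[0,0,0],[0,0,0],0],[[0,0,0],[0,0,0],0]])

```text
clock: 13.05
eef_pos: [0.5837, -0.0018, 0.015]
tool_rot: [-0.123, 0.992, 0.0, 0.001]
ft_force: [-18.9, -4.8, 15.7]
grip_width: 0.0211
grasp_force: 61.6
```

```bash
python3 st.py; python3 -c "
from workcell import job_done
print(job_done())"
```

```text
13.05 tcp [ 0.5837 -0.0018  0.015 ] y-90deg 14.099999999999994 z [ 1.5e-03  4.0e-04 -1.0e+00] grip 0.0211 61.6 F [-18.92  -4.81  15.65] q [-0.    0.58 -0.08  0.91  0.   -0.25]
block in stand -0.0565 -0.0001 F along -19.52
the job is handed in; nothing more can be done
None
```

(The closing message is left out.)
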